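Take the battery cover off the lock unit with the red lamp

TASK

The electronic door lock whose lamp bar is red has a flat battery. Press the orange snap tab of its battery cover inward, towards the cover's middle, lift the cover straight off, and lay it gently, right way up, well within the black rubber mat. Leave the cover of the lock with the green lamp in place.

Things in the scene. Friction and masses are not known exactly. Their poses are not given: they have to be found in the camera images.
- cover: loose grey battery cover, 0.1 kg, clipped into the top of the lock unit with the RED lamp. Plate 88x62x4 mm over a skirt 74x48 mm, 28 mm deep. Origin: centre of the skirt's underside (24 mm above the bench at start); plate top at z=32 mm. On the plate two upright grips, 24 mm wide (x), to z=57 mm: fixed grey one, outer face y=-23 mm; orange snap tab, outer face y=+23 mm. Skirt play 2 mm.
- cover_tab (a joint): that orange tab: travel in m along the cover's -y; 0 = out, its hook under the edge of the unit's opening; unhooked from 0.0065; 0.008 = fully in. Spring 2 N, 9 N fully in; it springs out when let go, so keep it pressed while lifting: squeezing both grips between two fingers (46 mm over both, 38 mm when in) does it.
- other_cover: the same cover on the unit with the GREEN lamp; stays there. Both units: fixed black boxes, 140x84x52 mm, axes as their covers; the lamp bar, 44x10 mm, lies across the box top, 77 mm from the cover's centre toward the cover's -x.
- mat: black rubber mat, fixed flat on the bench, 130x150x4 mm (x, y, z). Origin: centre of its underside; top at z=4 mm. A bench vice 120 mm high (about x 0.47, y 0.05 m) stands between the lock units and the mat.

How it is judged (in metres and radians):
On the way, in this order (a step that is already met when the one before it is completed fails the run):
1. the orange tab is pressed in while the cover still sits in its opening (value of joint cover_tab above 0.005 m and distance of cover from where it was at the start of the episode below 0.006 m), for 0.05 s.
2. the cover is lifted clear of its unit, level within about 30 degrees (height (world z) of cover above 0.065 m and angle between cover's own z axis and vertical below 0.52 rad), for 0.1 s.
At the end, for the whole second after the job is handed in: The cover of the lock unit with the red lamp lies still on the mat, right way up (within 10 degrees), resting on its skirt, its centre at least 25 mm inside every edge of the mat (within 40 mm of the mat's centre in x, 50 mm in y); the other cover is still in its unit, within 10 mm of where it was (x of cover in the frame of mat between -0.04 and 0.04 m and y of cover in the frame of mat between -0.05 and 0.05 m and z of cover in the frame of mat between 0 and 0.009 m and angle between cover's own z axis and vertical below 0.17 rad and linear speed of cover below 0.02 m/s and angular speed of cover below 0.2 rad/s and distance of other_cover from where it was at the start of the episode below 0.01 m); the robot touches nothing.
It fails at once if the cover is dropped onto the mat or bench from more than about 25 mm (contact force between the fingers and cover below 0.05 N and linear speed of cover above 0.7 m/s).
It fails at once if the other cover is pulled out of its unit (distance of other_cover from where it was at the start of the episode above 0.01 m).
It also fails if it takes over 48 s, if anything falls off the work surface, if the arm or the gripper's body presses on something with over 40 N, if the wrist force passes 120 N, or if a joint passes its speed limit or range.

ROBOT

A 6-joint arm with a two-finger parallel gripper is mounted at the origin on a cart in front of the work surface, level with it; the furniture and walls round the work are solid. World frame = base frame: x ahead of the robot, y to its left, z up, the work surface at z = 0. Lengths are in mm, angles in degrees, forces in N, time in s.
With the tool pointing down it reaches from about 350 to 850 mm from the base axis. Payload 8.1 kg.
Tool frame: the origin (TCP) lies at the centre of the arm's flange, where the gripper is bolted on; the fingertips stand 173 mm ahead of it and the grasp point (between the pads) lies 155 mm ahead of it; z points along the fingers, y is the line along which they close (so a half turn about z gives the same grasp; the last joint's range is limited). The gripper opens to 85 mm and grips with 20 to 120 N. Pads are 22 mm wide; open, the fingers measure 114 mm over their backs; the gripper's body (76 mm by 85 mm) begins 54 mm behind the grasp point. The pads swing forward as they close: fully open they stand 13 mm farther back than shut.
Start: joints at [-80.294, 7.471, 85.268, -0, 87.261, -4.893], TCP at [151.252, -580.629, 404.692] pointing down, gripper open.
Joint ranges: [-169.43, 169.43], [-51.17, 129.36], [1.28, 143.12], [-76.62, 256.62], [0, 156.53], [-152.29, 152.29]. Speed limits (degrees/s): [136.94, 136.94, 159.86, 180, 180, 180].

INTERFACE

Orientations are given as [roll, pitch, yaw] about the fixed x, y, z axes, in that order (R = Rz(yaw) Ry(pitch) Rx(roll)).
In Python, from bench import * gives the robot as it stands.
- The arm moves only by the shell command python3 -m jog 'ROWS' [FORCE]. ROWS is text: rows parted by semicolons, each of 7 numbers parted by spaces: the shift along the tool's x, y, z scaled (see below), then the turn, a rotation vector about the tool's x, y, z scaled (see below), then the closure, from -1 (fully open) to 1 (shut). In form: tx ty tz wx wy wz hand; .... A call has 1 to 5 rows; each row shifts and turns the commanded pose from where the row before left it, along the tool's axes as they then stand; what a row does not reach is not made up. The controller multiplies each number of a shift by 0.1 m and each number of a turn by 60 degrees. A row lasts 1/8 s, in which the tool goes at most 62.5 mm and 10.7 degrees, less where a joint would pass 70% of its speed; a pose out of reach is approached as far as the arm can. A call with a number of a shift or a turn outside -1 to 1 is refused whole. A call with a gripper value outside its range is refused whole. The fingers move at their own pace and stop on an object; FORCE is the grip in N (left out, the last holds). Time passes only in rows, so rows that do not move let the fingers close. It gives the time, the measured TCP pose, the force, the opening and the grip force at its end, in the units of the state.
- sense(): the state, without advancing time (a new reading comes with each control period).
- snapshot(name): name is "scene" or "top" or "wrist"; returns a dict with "img" (420x560x3 uint8, red, green, blue), "fx", "fy", "cx", "cy" (pixels), "extrinsics" (4x4, takes a point from camera to world coordinates). Camera axes: x right, y down, z forward; pixel columns grow to the right and rows downward; lengths in mm; the calibration is good to about 2 mm. A picture is of the moment at which its call begins. There is no depth.
- hand_in(): hands the job in; it is judged then, once.
The state is a dict: "time": time; "joint_pos": joint angles; "qd": joint speeds; "joint_efforts": joint torques, N m; "tool_pos": TCP position; "tcp_rot": TCP orientation; "ft_force": force on the tool from outside, world axes, zero at the start; "wrist_torque": the same for the moment, N m; "finger_gap": finger opening in mm; "grip_force": force on a finger pad.
Only numpy, scipy, OpenCV 4.12 (cv2) and the standard library are available. Lean on these libraries where they do the work, as an engineer would, in place of code of your own. Each camera call takes 0.05 s, during which the arm holds its last target. There are 200 camera calls.

## Working session

There is one attempt and no reset: what is moved stays moved. The work goes in short steps, Python scripts to look and compute and a shell command to move; the robot and the scene stay as the last step left them, time stands still between calls to the robot, and variables do not carry over. Pictures are saved under pics/ and viewed, at most 10 in all, crops included, and the job is handed in when it is done.

```bash
ls; mkdir -p pics; python3 - <<'E'
from bench import *
import cv2
for n in("scene","top"):
    s=snapshot(n); cv2.imwrite(f"pics/{n}0.png",s["img"][:,:,::-1]); print(n,s["fx"],s["cx"],s["cy"],s["extrinsics"])
s=sense();print(s)
E
```

```text
pics
scene 528.1219030340172 289.9932036513589 216.21480443113845 [[-8.52482454e-01 -3.15826140e-01  4.16566339e-01 -1.00202463e+02]
 [-5.22496464e-01  5.39876141e-01 -6.59947875e-01  1.00670162e+03]
 [-1.64654371e-02 -7.80248423e-01 -6.25252979e-01  9.51643791e+02]
 [ 0.00000000e+00  0.00000000e+00  0.00000000e+00  1.00000000e+00]]
top 521.5904474274071 278.50037692410564 206.3687464986417 [[-4.66531540e-01 -6.93773069e-01  5.48659504e-01 -3.45234265e+02]
 [-8.84463760e-01  3.71871528e-01 -2.81842906e-01  5.08068807e+02]
 [-8.49583040e-03 -6.16758052e-01 -7.87106934e-01  1.25926129e+03]
 [ 0.00000000e+00  0.00000000e+00  0.00000000e+00  1.00000000e+00]]
{'time': 0.1, 'joint_pos': array([-8.02943566e+01,  7.51154855e+00,  8.53219394e+01, -7.96078837e-05,
        8.72632990e+01, -4.89540799e+00]), 'qd': array([-0.10688412, -0.13900128, -0.11407832, -0.07622969,  0.00033727,
        0.03069905]), 'joint_efforts': array([ 1.09931203e-03, -5.70950818e+01, -5.01943910e+01, -1.06724949e-04,
        8.04689247e-03,  2.20507661e-05]), 'tool_pos': array([ 151.21518487, -580.42077441,  403.75164481]), 'tcp_rot': array([-1.79903559e+02, -8.18028429e-03,  1.46010484e+01]), 'ft_force': array([-0.49665397, -0.06641714, -0.09255721]), 'wrist_torque': array([ 0.02858411,  0.00905056, -0.01806138]), 'grip_force': 0.0, 'finger_gap': 85.50824159854393}
```

View pics/scene0.png

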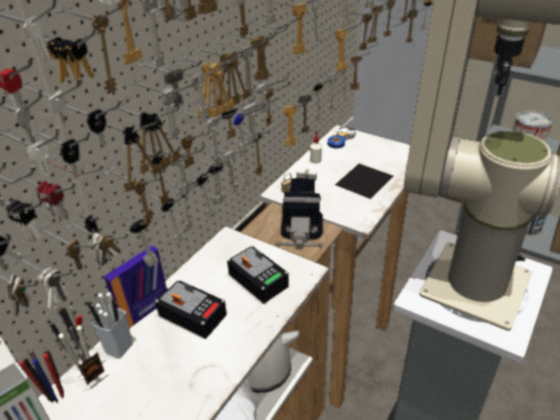

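View pics/top0.png

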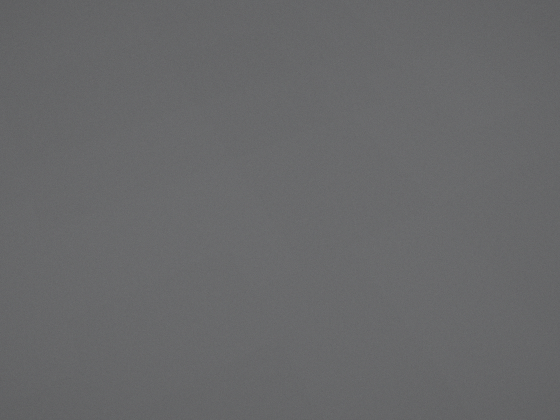

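The scene view shows the red-lamp unit at about (192,305), the green one at (258,272), the mat at (365,180), and the vice at (302,210) between them. The top view is blocked and plain grey. Next I'll measure from the scene view.

```bash
cat > h.py <<'E'
import numpy as np, cv2
from bench import *
def ray(s,u,v,z):
    E=s["extrinsics"]; d=E[:3,:3]@np.array([(u-s["cx"])/s["fx"],(v-s["cy"])/s["fy"],1]); o=E[:3,3]
    return o+d*(z-o[2])/d[2]
def blobs(img,lo,hi,amin=15):
    h=cv2.cvtColor(img,cv2.COLOR_RGB2HSV); m=cv2.inRange(h,lo,hi)
    n,l,st,c=cv2.connectedComponentsWithStats(m)
    return [(c[i].round(1),st[i]) for i in range(1,n) if st[i][4]>=amin],l
E
python3 - <<'E'
from h import *
s=snapshot("scene"); im=s["img"]
for nm,lo,hi,z in(("red",(0,190,120),(4,255,255),54),("red2",(174,190,120),(180,255,255),54),("green",(45,120,80),(85,255,255),54),("orange",(5,150,120),(18,255,255),70)):
    for c,st in blobs(im,lo,hi)[0]:
        if 140<c[0]<330 and 230<c[1]<350: print(nm,c,st,ray(s,*c,z).round())
g=cv2.cvtColor(im,cv2.COLOR_RGB2GRAY); m=np.zeros_like(g); m[155:205,325:400]=(g[155:205,325:400]<50)*255
cs=cv2.findContours(m,0,2)[0]; k=max(cs,key=cv2.contourArea); q=cv2.approxPolyDP(k,4,True)[:,0]
for p in q: print("mat",p,ray(s,*p,4).round())
cv2.imwrite("pics/crop1.png",cv2.resize(im[230:345,140:320,::-1],None,fx=4,fy=4,interpolation=2))
E
```

```text
red [210.1 309.7] [205 304  11  12  41] [477. 434.  54.]
green [272.7 277.7] [266 273  15  11  73] [411. 279.  54.]
orange [176.  296.4] [173 294   7   6  19] [558. 453.  70.]
mat [338 184] [ 486. -205.    4.]
mat [370 196] [ 375. -198.    4.]
mat [390 176] [ 365. -326.    4.]
mat [359 165] [ 477. -334.    4.]
```

View pics/crop1.png

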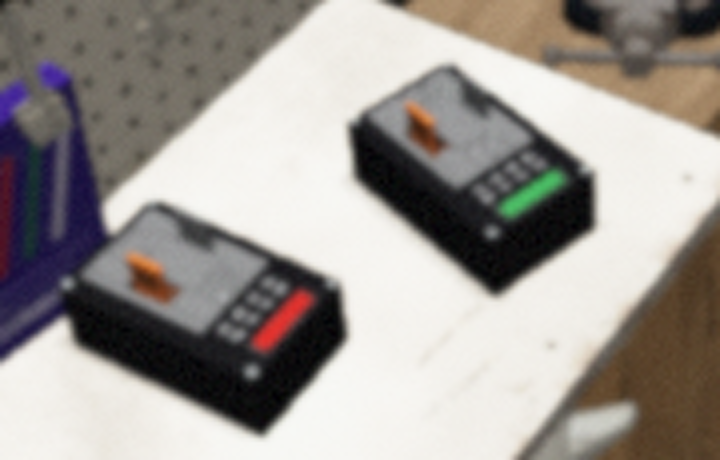

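Crop: both units are clear, with the lamp toward the robot. The red unit's plate corners are near crop (155,205), (268,262), (205,333) and (78,275), and its orange tab is on the lower-left (+y) side. Next I'll cast the corners.

```bash
python3 - <<'E'
from h import *
s=snapshot("scene")
for n,P,L in(("red",[(155,205),(268,262),(205,333),(78,275)],(284,320)),("green",[(447,68),(536,135),(457,190),(355,123)],(532,194))):
    q=np.array([ray(s,a/4+139.6,b/4+229.6,56)[:2] for a,b in P]); l=ray(s,L[0]/4+139.6,L[1]/4+229.6,53)[:2]
    c=q.mean(0); d=c-l; print(n,q.round(),c.round(),l.round(),np.hypot(*d).round(),np.degrees(np.arctan2(d[1],d[0])).round(1),
     [np.hypot(*(q[i]-q[i-1])).round() for i in range(4)],[np.degrees(np.arctan2(*(q[i]-q[i-1])[::-1])).round() for i in range(4)])
w=snapshot("wrist");cv2.imwrite("pics/w0.png",w["img"][:,:,::-1]);print(w["extrinsics"].round(2),w["fx"])
E
```

```text
red [[597. 403.]
 [510. 405.]
 [507. 464.]
 [598. 468.]] [553. 435.] [477. 433.] 76.0 1.8 [np.float64(65.0), np.float64(86.0), np.float64(60.0), np.float64(91.0)] [np.float64(-91.0), np.float64(179.0), np.float64(93.0), np.float64(2.0)]
green [[517. 216.]
 [435. 239.]
 [450. 302.]
 [537. 286.]] [485. 261.] [411. 280.] 76.0 -14.5 [np.float64(73.0), np.float64(85.0), np.float64(65.0), np.float64(88.0)] [np.float64(-106.0), np.float64(165.0), np.float64(77.0), np.float64(-10.0)]
[[ 2.5000e-01 -9.2000e-01 -3.0000e-01  2.2668e+02]
 [-9.7000e-01 -2.4000e-01 -8.0000e-02 -5.6056e+02]
 [-0.0000e+00  3.1000e-01 -9.5000e-01  3.7350e+02]
 [ 0.0000e+00  0.0000e+00  0.0000e+00  1.0000e+00]] 365.2257650347987
```

```bash
python3 -m jog '0.4 -0.4 0 0 0 0.11 -1; 0.4 -0.4 0 0 0 0.1 -1; 0.43 -0.42 0 0 0 0 -1; 0.43 -0.42 0 0 0 0 -1; 0.43 -0.42 0 0 0 0 -1'; python3 -m jog '0.42 -0.42 0 0 0 0 -1; 0.42 -0.42 0 0 0 0 -1; 0.2 -0.55 0 0 0 0 -1; 0.1 -0.6 0 0 0 0 -1; 0 -0.6 0 0 0 0 -1'
```

```text
time: 0.88
tool_pos: [339.4, -354.7, 404.8]
tcp_rot: [180.0, -0.0, 2.0]
ft_force: [1.5, -0.5, -0.3]
finger_gap: 85.3
grip_force: 0.0
time: 1.5
tool_pos: [443.5, -91.4, 404.6]
tcp_rot: [-180.0, -0.0, 2.0]
ft_force: [0.8, 0.3, 0.3]
finger_gap: 85.4
grip_force: 0.0
```

```bash
python3 -m jog '0.1 -0.58 0 0 0 0 -1; 0.15 -0.58 0 0 0 0 -1; 0.15 -0.58 0 0 0 0 -1; 0.15 -0.58 0 0 0 0 -1; 0.2 -0.58 0 0 0 0 -1'; python3 -m jog '0.2 -0.58 0 0 0 0 -1; 0.2 -0.58 0.1 0 0 0 -1; 0 -0.58 0.2 0 0 0 -1; 0 -0.45 0.3 0 0 0 -1; 0 0 0 0 0 0 -1'
python3 - <<'E'
from h import *
w=snapshot("wrist");cv2.imwrite("pics/w1.png",w["img"][:,:,::-1]);np.save("w1.npy",w,allow_pickle=True);print(w["extrinsics"][:3,3],sense()["tool_pos"])
E
```

```text
time: 2.12
tool_pos: [508.2, 201.1, 404.9]
tcp_rot: [180.0, -0.0, 2.0]
ft_force: [0.7, -1.2, 0.3]
finger_gap: 85.3
grip_force: 0.0
time: 2.75
tool_pos: [538.5, 421.9, 339.4]
tcp_rot: [179.8, 0.4, 2.2]
ft_force: [-0.4, -0.9, -0.9]
finger_gap: 85.3
grip_force: 0.0
[616.17789769 425.08241135 308.41686421] [539.42126316 420.46787621 341.75877652]
```

View pics/w1.png

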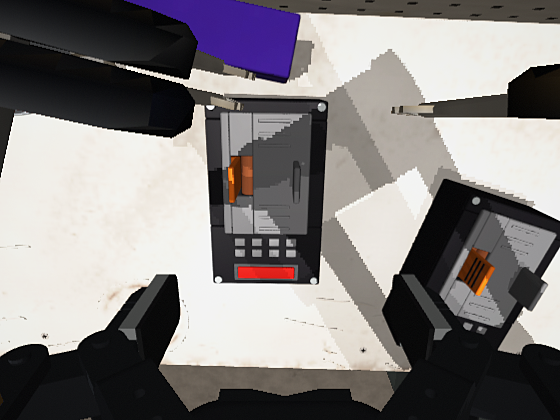

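The wrist view shows the red lock at centre, with the plate at (265,172), the lamp at (266,273) and the tab at (238,178). There are also dark hanging items with tips at (240,103) and (395,110) near the camera nadir, so I'll locate those before going in.

```bash
python3 - <<'E'
from h import *
w=np.load("w1.npy",allow_pickle=True).item(); s=snapshot("scene")
im=w["img"]
for nm,lo,hi,z in(("red",(0,190,120),(4,255,255),53),("orange",(5,150,120),(18,255,255),75)):
    for c,st in blobs(im,lo,hi,60)[0]:
        if 180<c[0]<340: print(nm,c,st,ray(w,*c,z).round(1))
P=[(217,110),(329,110),(213,232),(323,232)]
P=[(222,112),(313,112),(219,235),(308,235)]
for p in P: print("plate",ray(w,*p,56).round())
for p in [(218,280),(314,279),(321,106)]: print("box screws",ray(w,*p,52).round())
print(ray(w,205,285,52).round(),ray(w,320,285,52).round())
E=np.linalg.inv(s["extrinsics"]); img=s["img"][:,:,::-1].copy()
for p,col in(((240,103),(0,0,255)),((395,110),(0,255,0)),((195,60),(255,0,255)),((190,100),(255,255,0))):
    for z in range(60,300,30):
        X=ray(w,*p,z); q=E[:3,:3]@X+E[:3,3]; u,v=s["fx"]*q[0]/q[2]+s["cx"],s["fy"]*q[1]/q[2]+s["cy"]
        cv2.circle(img,(int(u*1),int(v)),1,col,-1); print(p,z,X.round()[:2],int(u),int(v))
cv2.imwrite("pics/s2.png",cv2.resize(img[120:345,60:340],None,fx=2.6,fy=2.6,interpolation=2))
E
```

```text
red [265.7 272.1] [238 267  56  12 619] [478.7 433.8  53. ]
orange [247.1 175.3] [242 156  11  39 350] [560.8 446.7  75. ]
orange [230.8 184. ] [228 167   7  36 194] [554.5 457.4  75. ]
plate [599. 465.  56.]
plate [601. 405.  56.]
plate [510. 469.  56.]
plate [512. 403.  56.]
box screws [470. 471.  52.]
box screws [473. 396.  52.]
box screws [605. 399.  52.]
[465. 482.  52.] [468. 390.  52.]
(240, 103) 60 [605. 453.] 160 291
(240, 103) 90 [607. 450.] 159 281
(240, 103) 120 [608. 446.] 157 270
(240, 103) 150 [609. 443.] 155 260
(240, 103) 180 [611. 439.] 153 248
(240, 103) 210 [612. 436.] 152 237
(240, 103) 240 [613. 433.] 150 225
(240, 103) 270 [615. 429.] 148 213
(395, 110) 60 [605. 351.] 189 265
(395, 110) 90 [606. 360.] 185 258
(395, 110) 120 [608. 369.] 180 250
(395, 110) 150 [609. 378.] 175 243
(395, 110) 180 [610. 387.] 170 235
(395, 110) 210 [612. 396.] 164 227
(395, 110) 240 [613. 405.] 159 218
(395, 110) 270 [614. 414.] 153 209
(195, 60) 60 [631. 481.] 144 295
(195, 60) 90 [629. 475.] 144 284
(195, 60) 120 [627. 468.] 144 273
(195, 60) 150 [625. 461.] 144 262
(195, 60) 180 [624. 454.] 144 250
(195, 60) 210 [622. 447.] 145 238
(195, 60) 240 [620. 441.] 145 226
(195, 60) 270 [618. 434.] 145 214
(190, 100) 60 [606. 486.] 150 300
(190, 100) 90 [607. 478.] 150 289
(190, 100) 120 [609. 471.] 149 277
(190, 100) 150 [610. 464.] 149 265
(190, 100) 180 [611. 456.] 148 253
(190, 100) 210 [612. 449.] 147 240
(190, 100) 240 [613. 442.] 147 227
(190, 100) 270 [615. 434.] 146 214
```

View pics/s2.png

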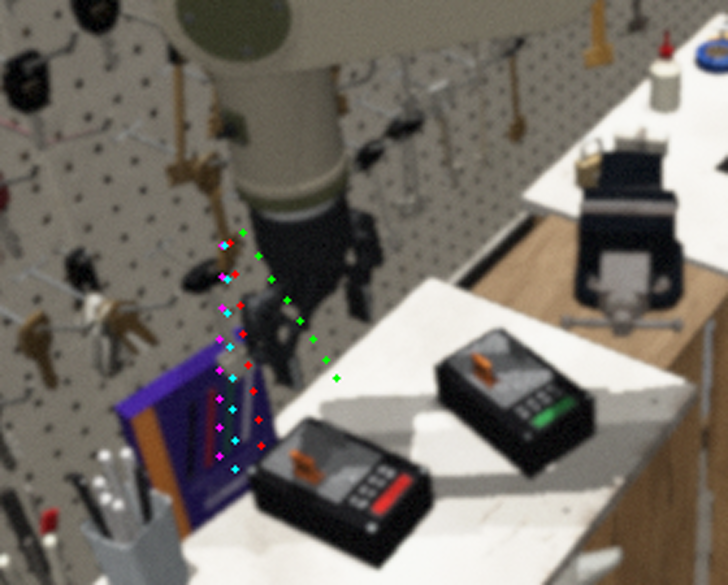

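```bash
python3 -m jog '0.12 -0.15 0 0 0 0 -1; 0 0 0.3 0 0 0 -1; 0 0 0.25 0 0 0 -1; 0 0 0.15 0 0 0 -1; 0 0 0 0 0 0 -1'
python3 - <<'E'
from h import *
w=snapshot("wrist");cv2.imwrite("pics/w2.png",w["img"][:,:,::-1]);s=sense();print(s["tool_pos"],s["tcp_rot"])
for c,st in blobs(w["img"],(5,150,120),(18,255,255),60)[0]: print(c,st,ray(w,*c,75).round())
for c,st in blobs(w["img"],(0,190,120),(4,255,255),60)[0]: print("red",c,ray(w,*c,53).round())
E
```

```text
time: 3.48
tool_pos: [552.1, 433.7, 274.3]
tcp_rot: [180.0, 0.1, 1.9]
ft_force: [0.9, 0.0, 0.1]
finger_gap: 85.3
grip_force: 0.0
[552.39948667 434.145715   275.56177537] [-1.79984731e+02 -2.83913411e-02  1.95036229e+00]
[257.4 224.9] [250 206  15  39 493] [566. 448.  75.]
[237.8 248. ] [234 226   8  45 316] [554. 457.  75.]
red [280.2 344.9] [478. 434.  53.]
```

View pics/w2.png

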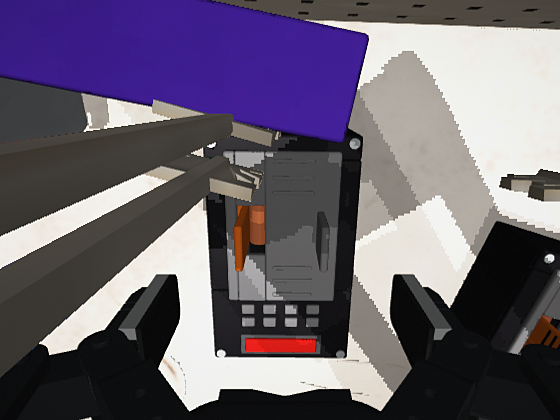

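The wrist view shows the tab face at (238,248), the fixed grip at (322,240) and the lamp at (280,345). Two hanging keys come in from the left, with tips near (262,183) and (278,137). I'll triangulate those tips from the two views.

```bash
python3 - <<'E'
from h import *
a=np.load("w1.npy",allow_pickle=True).item(); b=snapshot("wrist")
def tri(p,q):
    A=[];r=[]
    Ls=[]
    for w,(u,v) in((a,p),(b,q)):
        o=w["extrinsics"][:3,3]; d=ray(w,u,v,0)-o; d/=np.linalg.norm(d); M=np.eye(3)-np.outer(d,d); A.append(M); r.append(M@o); Ls.append(M)
    X=np.linalg.lstsq(np.vstack(A),np.hstack(r),rcond=None)[0]
    return X.round(), [round(float(np.linalg.norm(M@X-c)),1) for M,c in zip(A,r)]
print("nadir",b["cx"],b["cy"], b["extrinsics"][:3,3])
for n,p,q in(("low",(240,103),(262,183)),("low-up",(240,103),(278,137)),("up",(255,75),(278,137)),("right",(395,110),(505,182)),("lamp",(265.7,272.1),(280.2,344.9)),("tab",(230.8,184),(237.8,248)),("grip",(296,181),(322,240))): print(n,*tri(p,q))
for z in (100,140,180): print(z,[ray(b,*p,z).round() for p in((250,200),(100,260),(0,330))])
cv2.imwrite("pics/w1c.png",cv2.resize(a["img"][20:160,100:420,::-1],None,fx=2.4,fy=2.4))
E
```

```text
nadir 284.6124433139479 207.18816407853626 [630.35631505 437.08471616 245.07713613]
low [610. 441. 163.] [0.1, 0.1]
low-up [613. 442. 131.] [5.1, 5.1]
up [620. 437. 156.] [1.1, 1.1]
right [609. 378. 151.] [0.1, 0.1]
lamp [479. 434.  54.] [0.6, 0.6]
tab [556. 457.  80.] [0.5, 0.5]
grip [556. 414.  66.] [0.4, 0.4]
100 [array([587., 450., 100.]), array([557., 515., 100.]), array([519., 566., 100.])]
140 [array([599., 446., 140.]), array([577., 494., 140.]), array([550., 531., 140.])]
180 [array([611., 443., 180.]), array([597., 472., 180.]), array([581., 495., 180.])]
```

View pics/w1c.png

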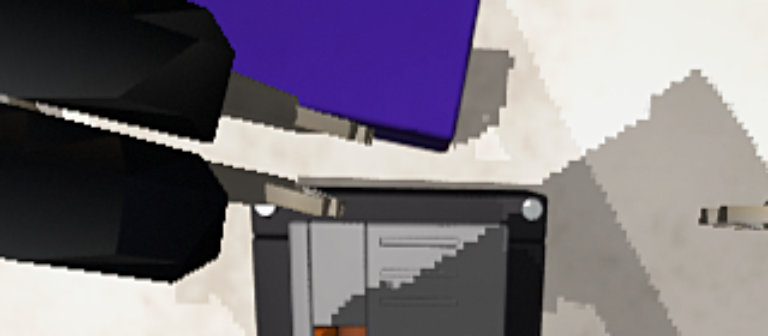

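Key tips are at x≥610 and the gripper body's front edge is at about 595, so it's clear. Next I'll go down.

```bash
python3 -m jog '0 -0.015 0.2 0 0 0 -1; 0 0 0.15 0 0 0 -1; 0 0 0.04 0 0 0 -1; 0 0 0 0 0 0 -1' 30; python3 -m jog '0 0 0 0 0 0 0; 0 0 0 0 0 0 0.1; 0 0 0 0 0 0 0.1' 30
```

```text
time: 4.08
tool_pos: [551.7, 436.1, 234.7]
tcp_rot: [180.0, 0.1, 2.0]
ft_force: [0.8, 0.5, -0.0]
finger_gap: 85.4
grip_force: 0.0
time: 4.45
tool_pos: [552.4, 434.6, 237.1]
tcp_rot: [179.8, 0.0, 2.0]
ft_force: [-4.8, -12.2, 9.4]
finger_gap: 38.5
grip_force: 13.9
```

```bash
python3 -m jog '0 0 0 0 0 0 0.3; 0 0 0 0 0 0 0.3; 0 0 -0.02 0 0 0 0.3' 40; python3 -m jog '0 0 -0.05 0 0 0 0.3; 0 0 -0.08 0 0 0 0.3; 0 0 -0.1 0 0 0 0.3' 40;python3 -m jog '0 0 -0.15 0 0 0 0.3; 0 0 -0.2 0 0 0 0.3; 0 0 -0.2 0 0 0 0.3;0 0 0 0 0 0 0.3' 40
python3 - <<'E'
from h import *
w=snapshot("wrist");cv2.imwrite("pics/w3.png",w["img"][:,:,::-1])
E
```

```text
time: 4.82
tool_pos: [552.5, 433.7, 238.5]
tcp_rot: [179.7, 0.1, 1.9]
ft_force: [-0.9, -12.9, 1.6]
finger_gap: 35.2
grip_force: 39.6
time: 5.2
tool_pos: [551.7, 434.1, 258.7]
tcp_rot: [179.7, 0.2, 1.9]
ft_force: [0.4, -7.9, -4.3]
finger_gap: 34.9
grip_force: 40.2
time: 5.7
tool_pos: [552.7, 437.0, 319.8]
tcp_rot: [-179.8, -0.3, 2.0]
ft_force: [-0.0, 0.3, -1.1]
finger_gap: 34.4
grip_force: 41.3
```

View pics/w3.png

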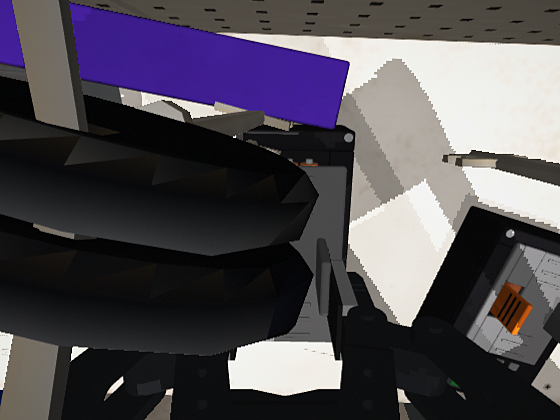

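The cover came off with the gripper. The fixed grip is held at (325,285), and hanging keys fill the left of the view. I'll back away from the wall, rise, and carry it over.

```bash
python3 -m jog '-0.2 0 0 0 0 0 0.3; -0.3 0 -0.05 0 0 0 0.3; -0.15 0 -0.3 0 0 0 0.3; 0 0.1 -0.4 0 0 0 0.3; 0 0.3 -0.2 0 0 0 0.3'; python3 -m jog '0 0.45 0 0 0 0 0.3; 0 0.5 0 0 0 0 0.3; 0 0.5 0 0 0 0 0.3; 0 0.5 0 0 0 0 0.3; 0 0.5 0 0 0 0 0.3'; python3 -m jog '0 0.5 0 0 0 0 0.3; 0 0.5 0 0 0 0 0.3; 0 0.5 0 0 0 0 0.3; 0 0.5 0 0 0 0 0.3; 0 0.4 0 0 0 0 0.3'
python3 - <<'E'
from h import *
w=snapshot("wrist");cv2.imwrite("pics/w4.png",w["img"][:,:,::-1])
E
```

```text
time: 6.38
tool_pos: [487.9, 394.7, 412.5]
tcp_rot: [-179.9, -0.1, 2.1]
ft_force: [1.0, 0.2, -0.3]
finger_gap: 34.5
grip_force: 41.3
time: 7.0
tool_pos: [496.5, 147.6, 409.8]
tcp_rot: [180.0, 0.1, 2.0]
ft_force: [-0.2, -0.4, -1.1]
finger_gap: 34.4
grip_force: 41.3
time: 7.62
tool_pos: [504.9, -92.5, 409.8]
tcp_rot: [-180.0, 0.1, 2.0]
ft_force: [0.8, -0.8, -0.7]
finger_gap: 34.6
grip_force: 41.3
```

View pics/w4.png

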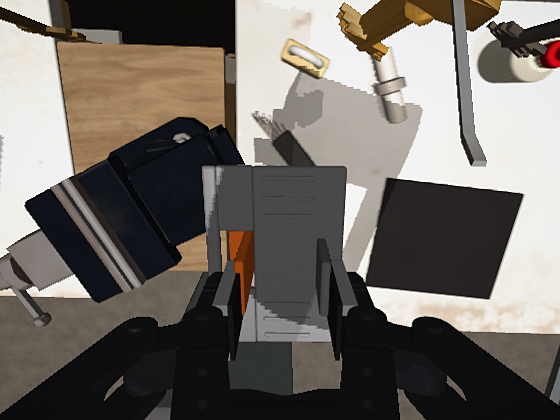

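The cover hangs level in the grip, with its plate at about (275,255). The mat is at right, with corners (386,178), (523,195), (489,299) and (366,284).

```bash
python3 - <<'E'
from h import *
w=snapshot("wrist"); t=sense()["tool_pos"]
q=np.array([ray(w,*p,4) for p in((386,178),(523,195),(489,299),(366,284))]); print(q.round(),q.mean(0).round(),[np.hypot(*(q[i]-q[i-1])[:2]).round() for i in range(4)])
for z in(218,226,234,242):
    p=np.array([ray(w,*p,z) for p in((203,167),(346,167),(344,342))]); print(z,(p-t).round(),np.hypot(*(p[0]-p[1])[:2]).round(1),np.hypot(*(p[2]-p[1])[:2]).round(1))
print(t)
E
```

```text
[[ 498. -204.    4.]
 [ 483. -353.    4.]
 [ 356. -342.    4.]
 [ 371. -195.    4.]] [ 427. -274.    4.] [np.float64(126.0), np.float64(149.0), np.float64(128.0), np.float64(148.0)]
218 [[  44.   36. -192.]
 [  46.  -28. -192.]
 [ -48.  -35. -192.]] 64.0 93.5
226 [[  45.   34. -184.]
 [  47.  -27. -184.]
 [ -41.  -33. -184.]] 60.8 88.9
234 [[  47.   32. -176.]
 [  49.  -25. -176.]
 [ -35.  -31. -176.]] 57.6 84.2
242 [[  49.   30. -168.]
 [  50.  -24. -168.]
 [ -29.  -30. -168.]] 54.5 79.6
[504.93071585 -94.00859898 409.72105481]
```

```bash
python3 -m jog '-0.2 0.45 0 0 0 0 0.3; -0.25 0.45 0 0 0 0 0.3; -0.25 0.45 0 0 0 0 0.3; -0.17 0.45 0.1 0 0 0 0.3; 0 0 0.3 0 0 0 0.3'; python3 -m jog '0 0 0.4 0 0 0 0.3; 0 0 0.4 0 0 0 0.3; 0 0 0.3 0 0 0 0.3; 0 0 0.15 0 0 0 0.3; 0 0 0 0 0 0 0.3'
```

```text
time: 8.35
tool_pos: [424.0, -276.1, 371.5]
tcp_rot: [179.8, -0.1, 1.8]
ft_force: [0.2, 0.6, -1.1]
finger_gap: 34.5
grip_force: 41.4
time: 8.98
tool_pos: [424.4, -273.0, 244.6]
tcp_rot: [-179.9, 0.1, 2.0]
ft_force: [-0.8, -0.5, 0.1]
finger_gap: 34.7
grip_force: 41.4
```

```bash
python3 -m jog '0 0 0.1 0 0 0 0.3; 0 0 0.08 0 0 0 0.3; 0 0 0 0 0 0 0.3; 0 0 0 0 0 0 0.3'; python3 -m jog '0 0 0.03 0 0 0 0.3; 0 0 0.02 0 0 0 0.3; 0 0 0 0 0 0 0.3'
```

```text
time: 9.48
tool_pos: [424.7, -273.8, 228.0]
tcp_rot: [180.0, -0.0, 2.0]
ft_force: [-0.3, 0.3, -0.4]
finger_gap: 34.4
grip_force: 41.4
time: 9.85
tool_pos: [424.5, -273.6, 222.5]
tcp_rot: [-180.0, 0.0, 2.0]
ft_force: [-0.4, -0.1, -0.3]
finger_gap: 34.8
grip_force: 41.4
```

```bash
python3 -m jog '0 0 0.02 0 0 0 0.3; 0 0 0 0 0 0 0.3; 0 0 0 0 0 0 0.3'; python3 -m jog '0 0 0.015 0 0 0 0.3; 0 0 0 0 0 0 0.3;  0 0 0 0 0 0 0.3'; python3 -m jog '0 0 0.015 0 0 0 0.3; 0 0 0 0 0 0 0.3;  0 0 0 0 0 0 0.3'
```

```text
time: 10.22
tool_pos: [424.6, -273.7, 220.7]
tcp_rot: [-180.0, 0.0, 2.0]
ft_force: [0.2, -0.8, -1.2]
finger_gap: 34.7
grip_force: 41.4
time: 10.6
tool_pos: [424.6, -273.7, 219.2]
tcp_rot: [-180.0, 0.0, 2.0]
ft_force: [-0.3, -0.2, -1.3]
finger_gap: 34.7
grip_force: 41.4
time: 10.98
tool_pos: [424.8, -273.9, 218.3]
tcp_rot: [180.0, -0.0, 2.0]
ft_force: [-2.4, 0.9, 6.0]
finger_gap: 34.6
grip_force: 43.6
```

```bash
python3 -m jog '0 0 0 0 0 0 0.05; 0 0 0 0 0 0 -0.1; 0 0 0 0 0 0 -0.3; 0 0 0 0 0 0 -0.6; 0 0 0 0 0 0 -0.6' 20; python3 -m jog '0 0 0 0 0 0 -1; 0 0 0 0 0 0 -1; 0 0 -0.1 0 0 0 -1; 0 0 -0.3 0 0 0 -1; 0 0 -0.5 0 0 0 -1'; python3 -m jog '0 0 -0.5 0 0 0 -1; 0 0 -0.4 0 0 0 -1; 0 0 0 0 0 0 -1; 0 0 0 0 0 0 -1'
python3 - <<'E'
from h import *
w=snapshot("wrist");cv2.imwrite("pics/w5.png",w["img"][:,:,::-1]);np.save("w5.npy",w,allow_pickle=True)
E
```

```text
time: 11.6
tool_pos: [424.6, -273.7, 217.7]
tcp_rot: [180.0, -0.0, 2.0]
ft_force: [0.5, 0.3, 0.4]
finger_gap: 68.4
grip_force: 0.0
time: 12.22
tool_pos: [423.9, -273.1, 307.5]
tcp_rot: [-179.9, 0.2, 2.0]
ft_force: [0.6, -1.2, -0.2]
finger_gap: 85.4
grip_force: 0.0
time: 12.72
tool_pos: [424.5, -273.6, 397.6]
tcp_rot: [-180.0, -0.0, 2.0]
ft_force: [-0.8, 0.5, -0.4]
finger_gap: 85.2
grip_force: 0.0
```

View pics/w5.png

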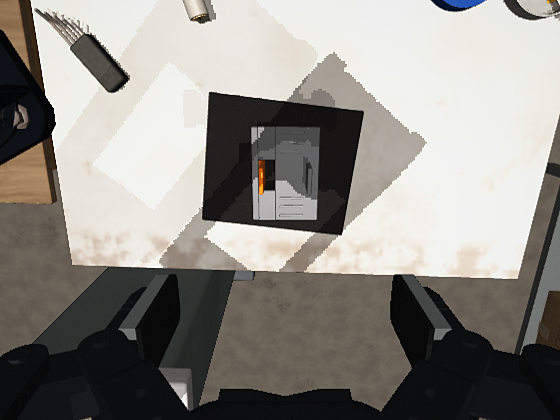

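The cover lies upright at (285,173), centred on the mat (282,163), well within its edges, and the gripper is clear. I'll hand in.

```bash
python3 -c "
from bench import *
print(hand_in())"
```

```text
the job is handed in; nothing more can be done
None
```

The red-lamp lock's battery cover is off and lying upright near the centre of the mat, the green-lamp lock was not touched, and the job is handed in; no verdict was returned.

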